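Roll a pipette canister into its V-rest

ROBOT

A 7-joint arm with a two-finger parallel gripper is mounted at the origin on the work surface. World frame = base frame: x ahead of the robot, y to its left, z up, the work surface at z = 0. Lengths are in m, angles in degrees, forces in N, time in s.
With the tool pointing down it reaches from about 0.425 to 0.875 m from the base axis. Payload 4.7 kg.
Tool frame: the origin (TCP) lies midway between the tips of the shut fingers; the grasp point (between the pads) lies 19 mm behind it; z points along the fingers, y is the direction in which the jaws open and shut (so a half turn about z gives the same grasp; the last joint's range is limited). The gripper opens to 87 mm and grips with 3 to 60 N. Pads are 19 mm wide; open, the fingers measure 117 mm over their backs; the gripper's body (75 mm by 190 mm) begins 51 mm behind the grasp point.
Start: joints at [-71.671, 18.392, -4.016, 83.108, 1.295, 78.541, -3.26], TCP at [0.196, 0.62, 0.223] pointing down, gripper open.
Joint ranges: [-163.93, 163.93], [-17.29, 119.83], [-79.2, 71.16], [3.27, 140.29], [-89.18, 269.18], [5.43, 117.66], [-154.24, 154.24]. Speed limits (degrees/s): [147.25, 147.25, 180, 180, 180, 180, 180].

INTERFACE

Orientations are given as [roll, pitch, yaw] about the fixed x, y, z axes, in that order (R = Rz(yaw) Ry(pitch) Rx(roll)).
In Python, from cell import env gives the robot as it stands. The module is installed in compiled form; this text tells all that it offers.
- The arm moves only by the tool servo_tool, never from a script. Its argument "plan" is a list of rows, each a list of 3 entries, a list of its own where there are three numbers: the opening, from 0 (shut) to 1 (fully open), then the shift along the tool's x, y, z in cm, then the turn, a rotation vector about the tool's x, y, z in degrees. A call has 1 to 20 rows; each row shifts and turns the pose as measured when the row begins, along the tool's axes as they then stand; what a row does not reach is not made up. A row lasts 1/12 s, in which the tool goes at most 41.7 mm and 7.16 degrees, less where a joint would pass 70% of its speed; a pose out of reach is approached as far as the arm can. A call is refused whole if a number of a shift passes 4.17 or a number of a turn 7.16, either way. A call with a gripper value outside its range is refused whole. The fingers move at their own pace and stop on an object; "force" is the grip in N (left out, the last holds). Time passes only in rows, so rows that do not move let the fingers close. It gives the time, the measured TCP pose, the force and the opening at its end, in the units of the state.
- env.get_obs(): the state, without advancing time (a new reading comes with each control period).
- env.read_camera(name): name is "scene" or "top" or "wrist"; returns a dict with "image" (420x560x3 uint8, blue, green, red), "fx", "fy", "cx", "cy" (pixels), "k1" (the pictures are not rectified: a ray, as slopes to the right and down, at radius r is drawn at 1 + k1 r^2 times it, then the intrinsics apply), "rvec" (rotation vector, rad) and "tvec" (3), from world to camera coordinates, as OpenCV has them; the wrist camera has in their place "T_tool_cam" (4x4, takes a point from camera to tool coordinates, whose origin is the TCP and whose axes are the flange's). Camera axes: x right, y down, z forward; pixel columns grow to the right and rows downward; lengths in m; the calibration is good to about 2 mm. A picture is of the moment at which its call begins: read the wrist's pose just before it. There is no depth.
- env.sign_off(): hands the job in, once; it reports no verdict.
The state is a dict: "time_s": time; "qpos": joint angles; "joint_velocities": joint speeds; "effort": joint torques, N m; "tool_pos": TCP position; "tool_rot": TCP orientation; "force": force on the tool from outside, world axes, zero at the start; "wrist_torque": the same for the moment, N m; "grip_width": finger opening in m.
Only numpy, scipy, OpenCV 4.12 (cv2) and the standard library are available. Lean on these libraries where they do the work, as an engineer would, in place of code of your own. Each camera call takes 0.05 s, during which the arm holds its last target. There are 200 camera calls.

TASK

Using only the outside of the fingers, roll the lying steel canister along the bench by its side, up the ramp of the aluminium rest and into its V, without grasping or lifting it. Once it lies in the V, push its free end so that it slides along the V until its other end is up against the stop plate. Leave everything else where it stands.

Things in the scene. Friction and masses are not known exactly. Their poses are not given: they have to be found in the camera images.
- canister: polished steel cylinder (slippery, friction about 0.3), the only one lying on the bench: 52 mm diameter, 160 mm long, 0.26 to 0.49 kg. Origin at its middle, on its axis; own y along the cylinder; x, z turn as it rolls (z starts up). It starts on the robot's side of the rest, up to 0.25 rad from square to it; it rolls easily, and rolls back down the ramp if let go there.
- rest: aluminium V-rest fixed to the bench, 210 mm along its y. Origin on the bench below the V's bottom; x is the rolling direction (away from the robot), y runs along the V, z up. The V: from the lip down at 30 degrees to its bottom (2 mm high at x = 0), then up at 45 degrees to 38 mm high at x = 36 mm; the back ends at x = 49 mm. Its +y end is open.
- lip (a point): middle of the lip between ramp and V, at (-23, 0, 15) mm in the rest's frame, same axes. The ramp, as wide as the rest, rises straight from the bench at rest x = -95 mm to this lip; the canister rolls up it and drops into the V behind.
- stop (a point): point on the inner face of the stop plate, at (-4.3, -105, 34.5) mm in the rest's frame, same axes. The plate closes the V's -y end: 62 mm high, 8 mm thick, from rest x = -35 to 50 mm. Rolled straight in from its start, the canister passes clear of the plate with roughly 15 to 55 mm left to slide.
- seat (a point): where the canister's middle must finally lie: at (-4.3, -25, 34.5) mm in the rest's frame; same axes as the rest
- spare: an identical canister standing upright (52 mm diameter, 160 mm tall); bystander, origin at the centre of its underside
- dishes: two stacked covered petri dishes, 90 mm diameter, 30 mm high; bystander, origin at the centre of the underside
- beaker: open glass beaker, 70 mm diameter, 85 mm high; bystander, origin at the centre of its underside
- tube_rack: yellow rack (90 x 142 mm) of blue-capped culture tubes, 114 mm high; bystander, origin at the centre of its underside
- reagent: amber bottle, 64 mm diameter, 150 mm high; bystander, origin at the centre of its underside
Not all that is in view belongs to the job. What is shaped like the canister but green or red is not meant.

How it is judged (in metres and radians):
On the way, in this order (a step that is already met when the one before it is completed fails the run):
1. the canister has really rolled: it has turned most of half a turn about its axis (its own z axis points more than 115 degrees from up) (angle between canister's own z axis and vertical above 2 rad), for 0.02 s.
2. the canister lies in the V, anywhere along it but not yet against the stop (x of canister in the frame of seat between -0.005 and 0.005 m and z of canister in the frame of seat between -0.004 and 0.004 m and angle between the y axis of canister and the y axis of rest, either way round below 0.06 rad and y of canister in the frame of seat above 0.008 m), for 0.1 s.
At the end, for the whole second after the job is handed in: The canister lies at rest in the V (within 5 mm across, 4 mm in height, 0.06 rad of square), its end within 5 mm of the stop plate (x of canister in the frame of seat between -0.005 and 0.005 m and z of canister in the frame of seat between -0.004 and 0.004 m and angle between the y axis of canister and the y axis of rest, either way round below 0.06 rad and y of canister in the frame of seat between -0.005 and 0.005 m and linear speed of canister below 0.02 m/s); the robot touches nothing.
It fails at once if the canister is lifted: more than 12 mm off the bench ahead of the ramp, or more than 15 mm above the height at which it rolls over the lip ((height (world z) of canister above 0.038 m and x of canister in the frame of rest below -0.1 m) or height (world z) of canister above 0.056 m).
It fails at once if a bystander is moved more than 25 mm (distance of any of spare, dishes, beaker, tube_rack, reagent from where it was at the start of the episode above 0.025 m).
It fails at once if a standing bystander is tipped (angle between any of spare, dishes, beaker, tube_rack, reagent's own z axis and vertical above 0.4 rad).
It also fails if it takes over 48 s, if anything falls off the work surface, if the arm or the gripper's body presses on something with over 40 N, if the wrist force passes 120 N, or if a joint passes its speed limit or range.

## Working session

There is one attempt and no reset: what is moved stays moved. The work goes in short steps, Python scripts to look and compute and a tool call to move; the robot and the scene stay as the last step left them, time stands still between calls to the robot, and variables do not carry over. Pictures are saved under pics/ and viewed, about 8 in all and at most 12, crops included, and the job is handed in when it is done.

Besides the shell and the picture viewer there is one more tool, called after ">>>" as name(argument=value, ...), one argument or row to a line, values as JSON. servo_tool: Moves the arm, as the interface text tells. Its arguments: {"type":"object","properties":{"plan":{"type":"array"},"force":{"type":"number"}},"required":["plan"]}

```bash
mkdir -p pics
cat > h.py <<'E'
import numpy as np, cv2
from cell import env
from scipy.spatial.transform import Rotation as R
def cam(name):
    o=env.get_obs(); c=env.read_camera(name); 
    if 'rvec' in c:
        M=R.from_rotvec(np.ravel(c['rvec'])).as_matrix(); c['M']=M; c['C']=-M.T@np.ravel(c['tvec'])
    else:
        T=np.array(c['T_tool_cam']); W=R.from_euler('xyz',o['tool_rot'],degrees=True).as_matrix()
        A=W@T[:3,:3]; c['M']=A.T; c['C']=W@T[:3,3]+np.array(o['tool_pos'])
    return c
def ray(c,u,v):
    K=np.array([[c['fx'],0,c['cx']],[0,c['fy'],c['cy']],[0,0,1.]])
    p=cv2.undistortPoints(np.array([[[u,v]]],float),K,np.array([c['k1'],0,0,0,0.]))[0,0]
    return c['M'].T@np.array([p[0],p[1],1])
def pt(c,u,v,z):
    d=ray(c,u,v); return c['C']+d*(z-c['C'][2])/d[2]
def proj(c,P):
    q=c['M']@(np.array(P)-c['C']); x,y=q[:2]/q[2]; s=1+c['k1']*(x*x+y*y)
    return c['fx']*x*s+c['cx'],c['fy']*y*s+c['cy']
E
python3 - <<'E'
from h import *
print(env.get_obs())
for n in ['scene','top']:
    c=cam(n); print(n,c['C'],c['fx'],c['k1']); cv2.imwrite(f'pics/{n}0.png',c['image'])
E
```

```text
{'time_s': 0.0, 'qpos': array([-71.6706225 ,  18.43769631,  -4.01618544,  83.1755535 ,
         1.29660062,  78.54265014,  -3.26141729]), 'joint_velocities': array([ 0.02492142,  0.10444322,  0.05741046,  0.01836892, -0.01244812,
        0.03479287,  0.07245347]), 'effort': array([-2.63482752e-04, -4.91284525e+01, -4.04180037e-01, -3.12524915e+01,
       -6.40406320e-02,  4.40571865e-02,  1.82085441e-04]), 'tool_pos': array([0.19557199, 0.6192817 , 0.22147138]), 'tool_rot': array([-1.79889440e+02,  7.28408624e-03,  1.62479916e+02]), 'force': array([ 0.26006969, -0.35306201,  0.979126  ]), 'wrist_torque': array([0.06055387, 0.01387528, 0.01252237]), 'grip_width': 0.08694873712865642}
scene [ 1.44758236 -0.11854384  0.72472052] 433.3214422156855 -0.023277509032940805
top [0.24999581 0.01284981 1.20322078] 390.43617497544165 -0.102953203086974
```

View pics/scene0.png

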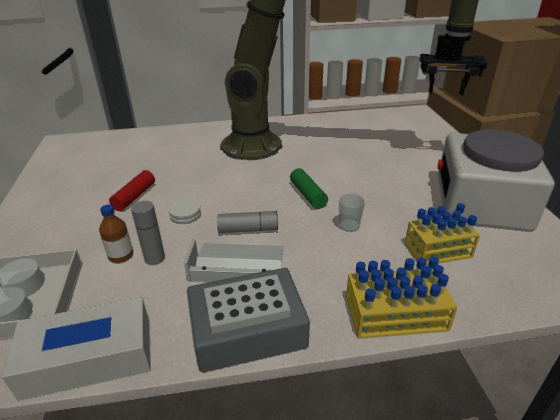

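View pics/top0.png

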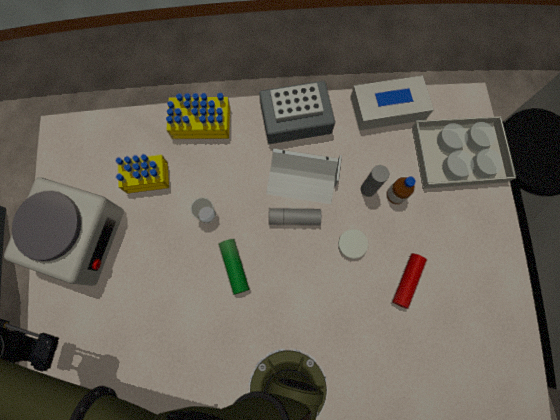

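The scene picture shows the steel canister at about (248,222) and the rest at (237,262). In the top picture the canister is at (295,217), the rest at (305,175) with its stop plate on the right (-y), the spare at (375,180), the dishes at (353,244) and the beaker at (205,212).

Run:
```python
from h import *
im=cv2.imread('pics/top0.png')[140:240,250:380]
cv2.imwrite('pics/crop0.png',cv2.resize(im,None,fx=6,fy=6,interpolation=cv2.INTER_CUBIC))
im=cv2.imread('pics/scene0.png')[195:290,175:295]
cv2.imwrite('pics/crop1.png',cv2.resize(im,None,fx=6,fy=6,interpolation=cv2.INTER_CUBIC))
```

```text
(no output)
```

View pics/crop0.png

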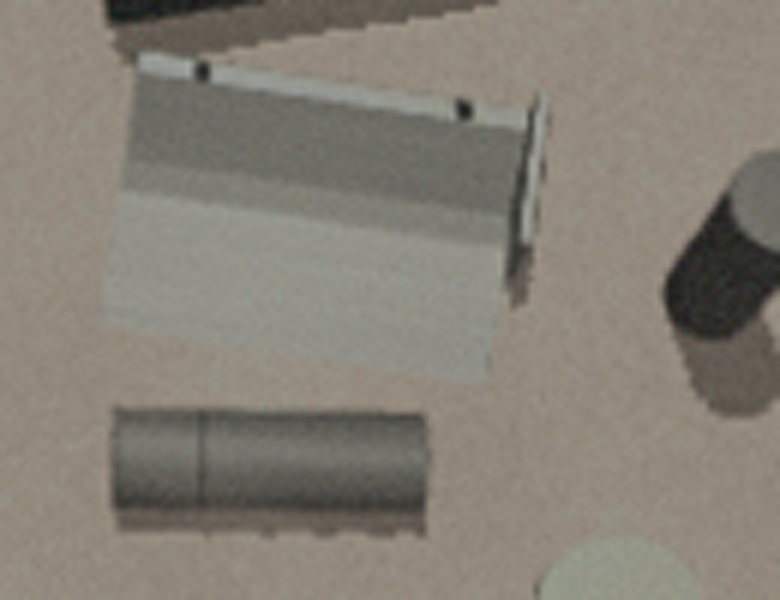

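View pics/crop1.png

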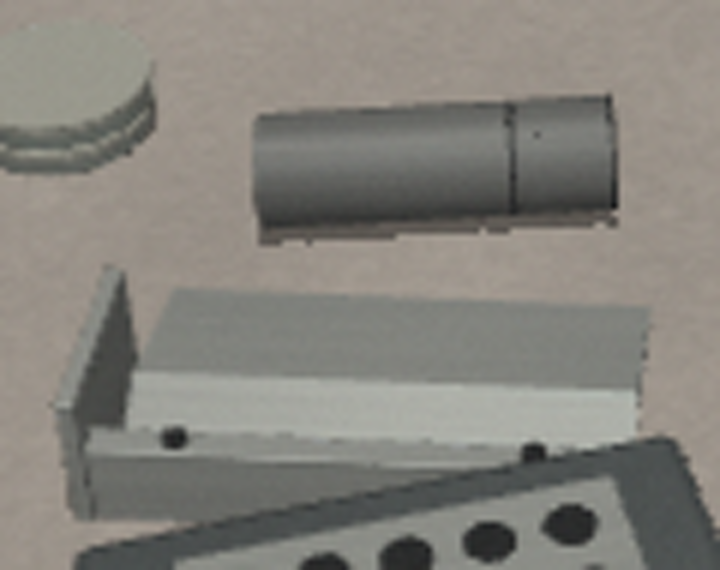

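The crops show the canister's silhouette at (113..427, 409..511) in the top crop. The ramp foot runs (101,323)–(487,382), the lip (122,192)–(500,245), and the back edge starts at (138,52).

Run:
```python
from h import *
c=cam('top')
f=lambda x,y,z: pt(c,(x+.5)/6-.5+250,(y+.5)/6-.5+140,z)
A,B=f(101,323,0),f(487,382,0)
L,Rr=f(122,192,.015),f(500,245,.015)
K=f(138,52,.038)
for n,v in dict(footL=A,footR=B,lipL=L,lipR=Rr,backL=K).items(): print(n,v.round(4))
for P,Q in ((A,B),(L,Rr)):
    d=P-Q; print('len',np.linalg.norm(d),'yaw',np.degrees(np.arctan2(-d[0],d[1])))
d=(A-B)+(L-Rr); th=np.arctan2(-d[0],d[1]); ex=np.array([np.cos(th),np.sin(th),0]); ey=np.array([-np.sin(th),np.cos(th),0])
O=((A+B)/2+95e-3*ex+(L+Rr)/2+23e-3*ex)/2; O[2]=0
print('rest',O,'yaw',np.degrees(th), 'foot/lip dist',((L+Rr)/2-(A+B)/2)@ex, 'back',(K-O)@ex)
e=[f(113,408,.026),f(113,511,.026),f(427,411,.026),f(427,511,.026)]
l=(e[0]+e[1])/2; r=(e[2]+e[3])/2; m=(l+r)/2; dd=l-r
print('can',m,'len',np.linalg.norm(dd),'yaw',np.degrees(np.arctan2(-dd[0],dd[1])),'in rest',(m-O)@ex,(m-O)@ey)
for n,u,v,z in (('spare top',380,173,.16),('dishes',353,244,.03),('beakertop',201,209,.085),):
    print(n,pt(c,u,v,z))
s=cam('scene')
for P in (A,B,L,Rr,m,l,r): 
    u,v=proj(s,P); print((u-175)*6,(v-195)*6)
```

```text
footL [0.5944 0.0167 0.    ]
footR [ 0.5454 -0.1852  0.    ]
lipL [0.6618 0.     0.015 ]
lipR [ 0.6161 -0.1983  0.015 ]
backL [ 0.7317 -0.0143  0.038 ]
len 0.20776345952921652 yaw -13.625740243966874
len 0.20352516905173987 yaw -12.979693625463161
rest [ 0.6618167  -0.10527221  0.        ] yaw -13.306045694676707 foot/lip dist 0.07060088630655327 back 0.047036588194626305
can [ 0.50680247 -0.06468529  0.026     ] len 0.1617883755159191 yaw -4.918558645084114 in rest -0.1601939846636604 0.003820451195612362
spare top [ 0.58288485 -0.30891038  0.16      ]
dishes [ 0.40547099 -0.23366164  0.03      ]
beakertop [0.53809209 0.21310943 0.085     ]
645.1018555334722 305.04510274794086
172.77972993441978 287.2036099178973
631.8389705092612 386.3829910014483
140.1334428414513 370.29222703067705
433.75539605186947 158.11211124569752
613.0046400001794 147.77069487525893
253.4403569715646 168.50546302401176
```

>>> servo_tool(
  plan=[
    [1,[-1.55,-2.66,0],[0,0,0]],
    [1,[-1.55,-2.66,0],[0,0,0]],
    [1,[-1.55,-2.66,0],[0,0,0]],
    [1,[-1.55,-2.66,0],[0,0,0]],
    [1,[-1.55,-2.66,0],[0,0,0]],
    [1,[-1.55,-2.66,0],[0,0,0]],
    [1,[-1.55,-2.66,0],[0,0,0]],
    [1,[-1.55,-2.66,0],[0,0,0]],
    [1,[-2.6,-1.5,0],[0,0,0]],
    [1,[-2.6,-1.5,0],[0,0,0]],
    [1,[-2.6,-1.5,0],[0,0,0]],
    [1,[-2.6,-1.5,0],[0,0,0]],
    [1,[-2.6,-1.5,0],[0,0,0]],
    [1,[-2.6,-1.5,0],[0,0,0]],
  ],
)

```text
time_s: 1.37
tool_pos: [0.3714, 0.2339, 0.2167]
tool_rot: [-179.8, -0.3, 163.4]
force: [0.5, 0.2, 0.4]
grip_width: 0.0872
```

>>> servo_tool(
  plan=[
    [1,[-1.4,-2.7,0],[0,0,-1.2]],
    [1,[-1.4,-2.7,0],[0,0,-1.2]],
    [1,[-1.4,-2.7,0],[0,0,-1.2]],
    [1,[-1.4,-2.7,0],[0,0,-1.2]],
    [1,[-1.4,-2.7,0],[0,0,-1.2]],
    [1,[-1.4,-2.7,0],[0,0,-1.2]],
    [1,[-1.4,-2.7,0],[0,0,-1.2]],
    [1,[-1.4,-2.7,0],[0,0,-1.2]],
    [1,[-1.4,-2.7,0],[0,0,-1.2]],
    [1,[-1.4,-2.7,0],[0,0,-1.2]],
    [1,[0,0,0],[0,0,0]],
  ],
)

```text
time_s: 2.28
tool_pos: [0.4607, -0.0791, 0.2171]
tool_rot: [179.9, 0.0, 175.4]
force: [-0.6, -0.4, 0.5]
grip_width: 0.0867
```

Run:
```python
from h import *
o=env.get_obs(); print(o['tool_pos'],o['tool_rot'],o['qpos'])
c=cam('wrist'); print(c['C'],proj(c,[.507,-.065,.026]),proj(c,[.662,-.105,0]))
cv2.imwrite('pics/w1.png',c['image'])
```

```text
[ 0.46067814 -0.07908474  0.21708292] [1.79942493e+02 1.50142701e-02 1.75413192e+02] [-38.47495388  -7.08562364  42.26964362 109.64527544   4.85396215
  75.64355004  87.78440089]
[ 0.39206855 -0.07356906  0.37900261] (np.float64(293.90257922512905), np.float64(232.00502125539808)) (np.float64(273.1830239723743), np.float64(328.11388629661025))
```

View pics/w1.png

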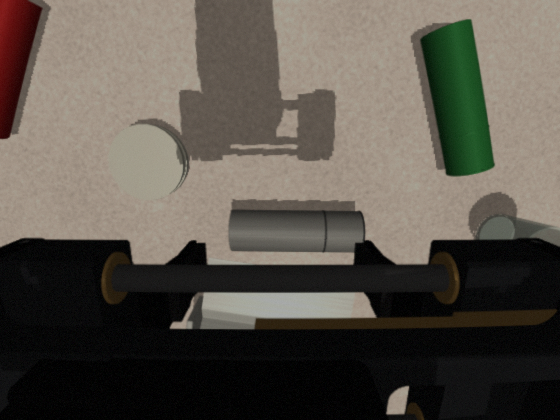

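The wrist picture shows the canister at about (297,230), against a prediction of (294,232), so the estimate holds. I'll now go down behind it.

>>> servo_tool(
  plan=[
    [1,[0.9,1.6,0],[0,0,0]],
    [1,[0,0,2.5],[0,0,0]],
    [1,[0,0,2.5],[0,0,0]],
    [1,[0,0,2.5],[0,0,0]],
    [1,[0,0,2.5],[0,0,0]],
    [1,[0,0,2.5],[0,0,0]],
    [1,[0,0,2.5],[0,0,0]],
    [1,[0,0,2.0],[0,0,0]],
    [1,[0,0,1.0],[0,0,0]],
    [1,[0,0,0],[0,0,0]],
  ],
)

```text
time_s: 3.17
tool_pos: [0.4507, -0.0453, 0.0304]
tool_rot: [179.3, 0.0, 175.9]
force: [-0.6, -0.1, -0.2]
grip_width: 0.0871
```

>>> servo_tool(
  plan=[
    [1,[0,-0.7,0.6],[0,0,0]],
    [1,[0,-0.7,0.5],[0,0,0]],
    [1,[0,0,0],[0,0,0]],
  ],
)

```text
time_s: 3.42
tool_pos: [0.4502, -0.0565, 0.0201]
tool_rot: [179.2, -0.0, 176.1]
force: [-0.5, 0.7, 0.0]
grip_width: 0.0872
```

Run:
```python
from h import *
c=cam('top'); cv2.imwrite('pics/crop2.png',cv2.resize(c['image'][140:260,240:380],None,fx=5,fy=5,interpolation=cv2.INTER_CUBIC))
c=cam('wrist'); cv2.imwrite('pics/w2.png',c['image'])
```

```text
(no output)
```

View pics/crop2.png

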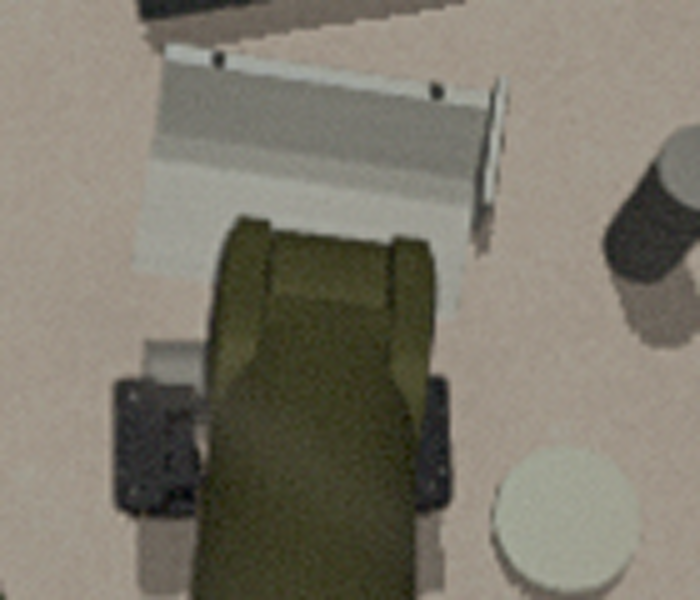

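The top picture shows the arm hiding most of the canister, whose left end at (145,340) is where it was. I'll start pushing gently, with the tool turning toward the rest's heading.

>>> servo_tool(
  plan=[
    [1,[-0.5,0,0],[0.8,0,1.3]],
    [1,[-0.5,0,0],[0,0,1.3]],
    [1,[-0.5,0,0],[0,0,1.3]],
    [1,[-0.4,0,0],[0,0,1.0]],
    [1,[-0.4,0,0],[0,0,0]],
    [1,[-0.4,0,0],[0,0,0]],
    [1,[-0.4,0,0],[0,0,0]],
    [1,[-0.4,0,0],[0,0,0]],
    [1,[-0.4,0,0],[0,0,0]],
    [1,[-0.4,0,0],[0,0,0]],
    [1,[-0.4,0,0],[0,0,0]],
  ],
)

```text
time_s: 4.43
tool_pos: [0.504, -0.0596, 0.0247]
tool_rot: [179.6, 0.3, 171.1]
force: [0.2, -0.2, -1.0]
grip_width: 0.0872
```

Run:
```python
from h import *
c=cam('wrist'); a=c['image']
w2=cv2.imread('pics/w2.png')
cv2.imwrite('pics/w3.png',np.hstack([cv2.resize(w2,(400,300)),cv2.resize(a,(400,300))]))
c=cam('scene'); cv2.imwrite('pics/s3.png',cv2.resize(c['image'][190:290,170:300],None,fx=6,fy=6,interpolation=cv2.INTER_CUBIC))
```

```text
(no output)
```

View pics/s3.png

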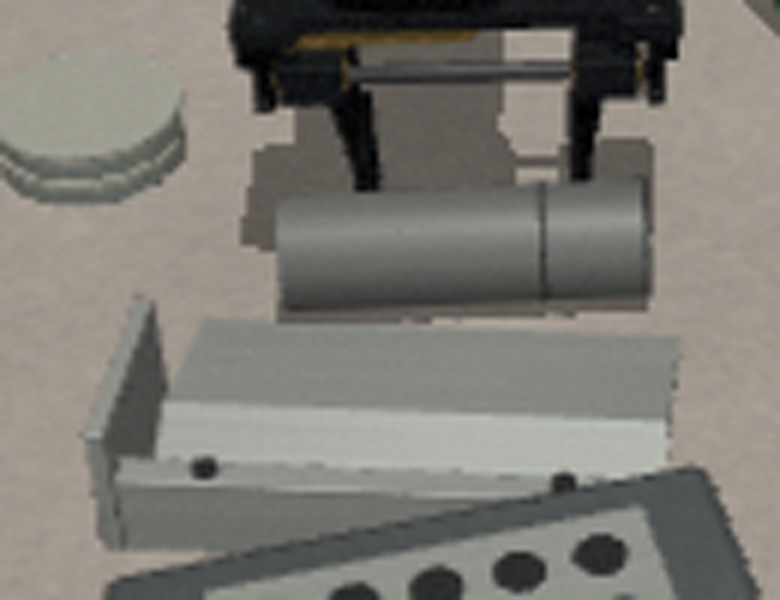

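The scene crop shows the canister from (280,250) to (650,240), rolling ahead of the two fingers at (365,185) and (585,175), just short of the ramp. I'll continue and correct the upward drift.

>>> servo_tool(
  plan=[
    [1,[-0.4,0,0.15],[0,0,0.5]],
    [1,[-0.4,0,0.15],[0,0,0.5]],
    [1,[-0.4,0,0.15],[0,0,0.5]],
    [1,[-0.4,0,0.1],[0,0,0.5]],
    [1,[-0.4,0,0.04],[0,0,0.5]],
    [1,[-0.4,0,0.04],[0,0,0.5]],
    [1,[-0.4,0,0.04],[0,0,0.5]],
    [1,[-0.4,0,0.04],[0,0,0.5]],
    [1,[-0.4,0,0.04],[0,0,0]],
    [1,[-0.4,0,0.04],[0,0,0]],
    [1,[-0.4,0,0.04],[0,0,0]],
    [1,[-0.4,0,0.04],[0,0,0]],
  ],
)

```text
time_s: 5.53
tool_pos: [0.5519, -0.0688, 0.0138]
tool_rot: [179.6, -0.2, 166.7]
force: [-3.4, 1.0, 1.6]
grip_width: 0.0871
```

Run:
```python
from h import *
c=cam('scene'); cv2.imwrite('pics/s4.png',cv2.resize(c['image'][190:290,170:300],None,fx=6,fy=6,interpolation=cv2.INTER_CUBIC))
```

```text
(no output)
```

View pics/s4.png

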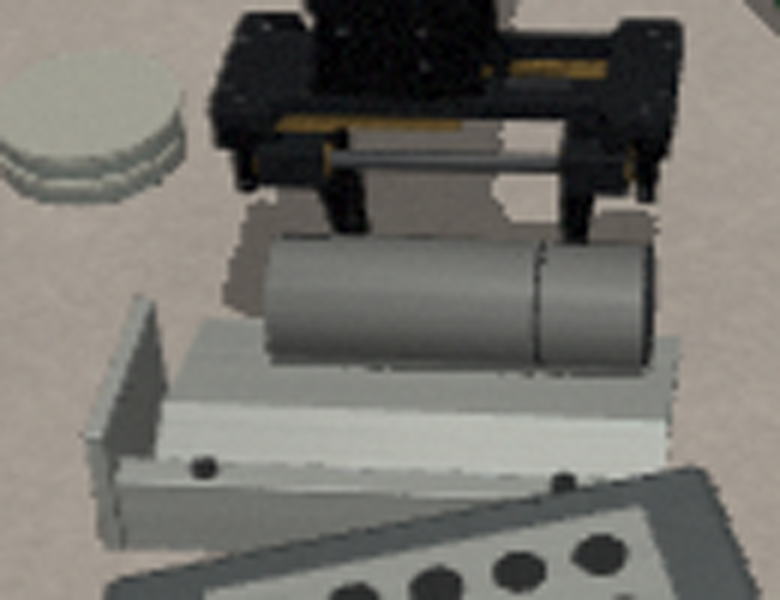

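The scene crop shows the canister on the ramp, from (268,300) to (652,305), and parallel to the rest. I'll raise the tips and push on toward the lip.

>>> servo_tool(
  plan=[
    [1,[-0.3,0,-0.2],[0,0,0]],
    [1,[-0.3,0,-0.2],[0,0,0]],
    [1,[-0.4,0,-0.15],[0,0,0]],
    [1,[-0.4,0,-0.15],[0,0,0]],
    [1,[-0.4,0,-0.1],[0,0,0]],
    [1,[-0.4,0,-0.1],[0,0,0]],
    [1,[-0.4,0,-0.1],[0,0,0]],
    [1,[-0.4,0,-0.05],[0,0,0]],
    [1,[-0.4,0,-0.05],[0,0,0]],
    [1,[-0.4,0,-0.05],[0,0,0]],
  ],
)

```text
time_s: 6.42
tool_pos: [0.593, -0.0789, 0.0267]
tool_rot: [179.6, -0.2, 166.7]
force: [-3.0, 0.4, 1.3]
grip_width: 0.0871
```

>>> servo_tool(
  plan=[
    [1,[-0.35,0,0],[0,0,0]],
    [1,[-0.35,0,0],[0,0,0]],
    [1,[-0.35,0,0],[0,0,0]],
    [1,[-0.3,0,0],[0,0,0]],
    [1,[-0.3,0,0],[0,0,0]],
    [1,[-0.3,0,0],[0,0,0]],
    [1,[-0.3,0,0],[0,0,0]],
    [1,[0,0,0],[0,0,0]],
    [1,[0,0,0],[0,0,0]],
    [1,[0,0,0],[0,0,0]],
    [1,[0,0,0],[0,0,0]],
  ],
)

```text
time_s: 7.33
tool_pos: [0.6217, -0.0861, 0.0272]
tool_rot: [179.7, 0.3, 166.7]
force: [-0.1, -0.2, -0.9]
grip_width: 0.0867
```

Run:
```python
from h import *
c=cam('scene'); cv2.imwrite('pics/s5.png',cv2.resize(c['image'][190:290,170:300],None,fx=6,fy=6,interpolation=cv2.INTER_CUBIC))
th=np.radians(-13.3)
O=np.array([.6618,-.1053,0]);ex=np.array([np.cos(th),np.sin(th),0]); ey=np.array([-np.sin(th),np.cos(th),0])
for y in (-105,-25,0,80,105): 
  for z in (34.5,60.5):
    u,v=proj(c,O-4.3e-3*ex+y*1e-3*ey+[0,0,z*1e-3]); print(y,z,(u-170)*6,(v-190)*6)
```

```text
-105 34.5 144.01794675276426 394.4740325194151
-105 60.5 135.4314535172374 345.058752499536
-25 34.5 340.15046445838345 401.678308866403
-25 60.5 334.41252248430015 352.07168768906234
0 34.5 401.93858533544585 403.9325416461255
0 60.5 397.10678302829484 354.26833561717206
80 34.5 601.1903962712437 411.1519739921996
80 60.5 599.3067907397062 361.31073629740035
105 34.5 663.9208544126096 413.4091126784557
105 60.5 662.9731312696028 363.51485270951866
```

View pics/s5.png

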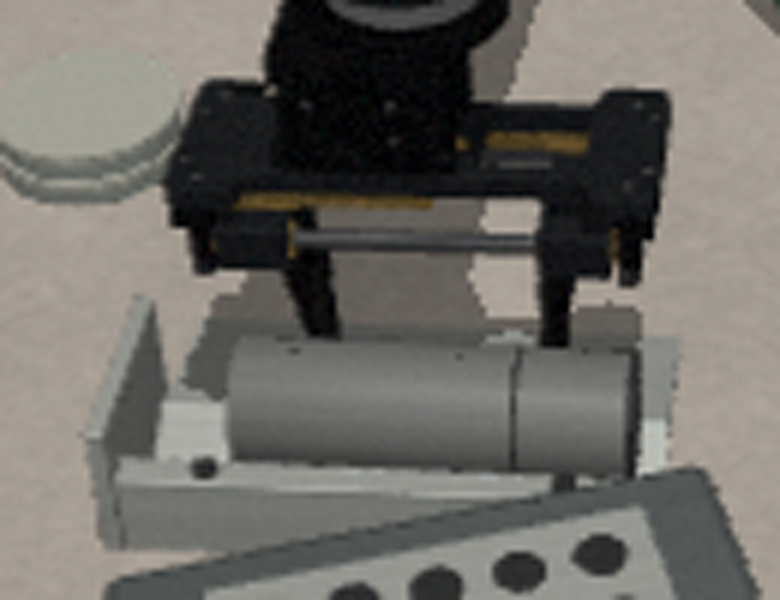

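The scene crop shows the canister lying in the V, from (232,400) to (632,410), so its middle is near rest y = +12 mm with about 36 mm left to slide. I'll back off, go up and move over to its free end with the fingers shut.

>>> servo_tool(
  plan=[
    [1,[1.0,0,0],[0,0,0]],
    [1,[1.0,0,0],[0,0,0]],
    [1,[0,0,-2.5],[0,0,0]],
    [1,[0,0,-2.5],[0,0,0]],
    [1,[0,0,-2.5],[0,0,0]],
    [1,[0,0,-2.5],[0,0,0]],
    [0,[0,2.5,0],[0,0,0]],
    [0,[-1.2,2.5,0],[0,0,0]],
    [0,[-1.2,2.5,0],[0,0,0]],
    [0,[-1.2,2.5,0],[0,0,0]],
    [0,[-1.2,2.0,0],[0,0,0]],
    [0,[-0.9,0,0],[0,0,0]],
    [0,[0,0,0],[0,0,0]],
    [0,[0,0,0],[0,0,0]],
  ],
)

```text
time_s: 8.55
tool_pos: [0.6795, 0.0273, 0.1325]
tool_rot: [179.3, 0.0, 166.5]
force: [-0.1, 0.3, -0.6]
grip_width: 0.0417
```

>>> servo_tool(
  plan=[
    [0,[-0.7,0.3,0],[0.5,0,0]],
    [0,[0,0,2.2],[0,0,0]],
    [0,[0,0,2.2],[0,0,0]],
    [0,[0,0,2.2],[0,0,0]],
    [0,[0,0,2.0],[0,0,0]],
    [0,[0,0,1.0],[0,0,0]],
    [0,[0,0,0.3],[0,0,0]],
    [0,[0,0,0],[0,0,0]],
    [0,[0,0,0],[0,0,0]],
  ],
)

```text
time_s: 9.3
tool_pos: [0.6866, 0.0232, 0.0336]
tool_rot: [179.9, 0.2, 166.0]
force: [-0.4, -0.0, -0.2]
grip_width: 0.0003
```

>>> servo_tool(
  plan=[
    [0,[0,-0.5,0],[0,0,-0.7]],
    [0,[0,-0.5,0],[0,0,0]],
    [0,[0,-0.5,0],[0,0,0]],
    [0,[0,-0.4,0],[0,0,0]],
    [0,[0,-0.4,0],[0,0,0]],
    [0,[0,-0.4,0],[0,0,0]],
    [0,[0,-0.4,0],[0,0,0]],
    [0,[0,-0.4,0],[0,0,0]],
    [0,[0,-0.4,0],[0,0,0]],
    [0,[0,-0.4,0],[0,0,0]],
    [0,[0,-0.4,0],[0,0,0]],
  ],
)

```text
time_s: 10.22
tool_pos: [0.6789, -0.0235, 0.0394]
tool_rot: [179.5, 0.7, 166.9]
force: [0.2, 2.3, 1.0]
grip_width: 0.0005
```

>>> servo_tool(
  plan=[
    [0,[0.05,-0.3,0.15],[0,0,0]],
    [0,[0.05,-0.3,0.15],[0,0,0]],
    [0,[0.05,-0.3,0.1],[0,0,0]],
    [0,[0.05,-0.25,0.05],[0,0,0]],
  ],
)

```text
time_s: 10.55
tool_pos: [0.6766, -0.0324, 0.0366]
tool_rot: [179.2, 0.9, 167.0]
force: [0.4, 4.0, 2.9]
grip_width: 0.0006
```

>>> servo_tool(
  plan=[
    [0,[0,-0.2,0],[0,0,0]],
    [0,[0,-0.2,0],[0,0,0]],
  ],
)

```text
time_s: 10.72
tool_pos: [0.6756, -0.0364, 0.0366]
tool_rot: [179.2, 0.9, 167.0]
force: [0.2, 2.6, 2.7]
grip_width: 0.0006
```

>>> servo_tool(
  plan=[
    [0,[0,-0.2,0],[0,0,0]],
    [0,[0,-0.2,0],[0,0,0]],
  ],
)

```text
time_s: 10.88
tool_pos: [0.6746, -0.0403, 0.0366]
tool_rot: [179.2, 0.9, 167.0]
force: [0.9, 4.8, 3.4]
grip_width: 0.001
```

>>> servo_tool(
  plan=[
    [0,[0,-0.15,0],[0,0,0]],
    [0,[0,-0.15,0],[0,0,0]],
  ],
)

```text
time_s: 11.05
tool_pos: [0.6743, -0.0416, 0.0366]
tool_rot: [179.0, 0.9, 167.0]
force: [2.3, 7.2, 2.3]
grip_width: 0.0006
```

Run:
```python
from h import *
c=cam('scene'); cv2.imwrite('pics/s6.png',cv2.resize(c['image'][190:290,170:300],None,fx=6,fy=6,interpolation=cv2.INTER_CUBIC))
```

```text
(no output)
```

View pics/s6.png

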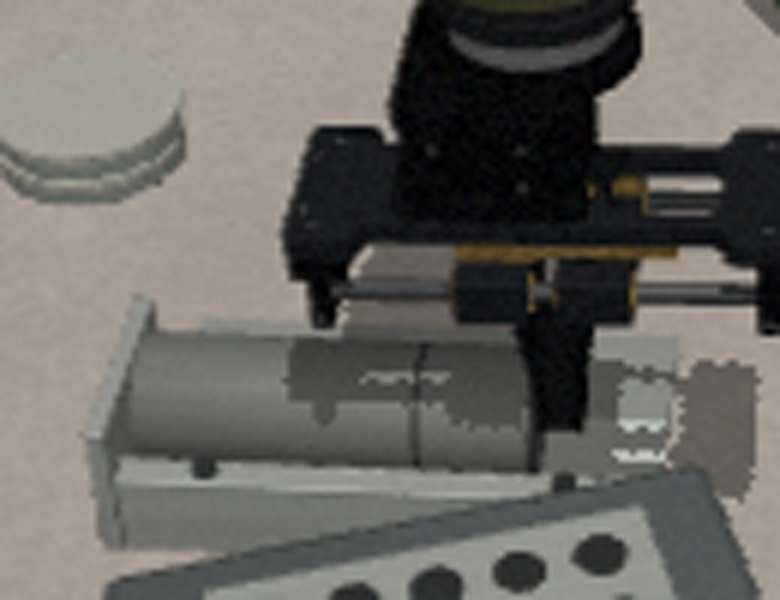

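The scene crop shows the canister's far end at the stop plate, (130,400), with the finger at its free end, (540,410). The movement has stalled and the force is rising, so I'll press once more to confirm.

>>> servo_tool(
  plan=[
    [0,[0,-0.2,0],[0,0,0]],
    [0,[0,-0.3,0],[0,0,0]],
  ],
)

```text
time_s: 11.27
tool_pos: [0.6743, -0.0416, 0.0367]
tool_rot: [178.6, 0.9, 167.2]
force: [1.8, 9.0, 3.0]
grip_width: 0.0006
```

Stalled against the stop. Backing off along +y, then up.

>>> servo_tool(
  plan=[
    [0,[0,0.3,0],[0,0,0]],
    [0,[0,1.0,0],[0,0,0]],
    [0,[0,2.0,0],[0,0,0]],
    [0,[0,2.0,0],[0,0,0]],
    [0,[0,0,-2.5],[0,0,0]],
    [0,[0,0,-2.5],[0,0,0]],
    [0,[0,0,-2.5],[0,0,0]],
    [0,[0,0,-2.5],[0,0,0]],
    [0,[0,2.5,-2.5],[0,0,0]],
    [0,[0,2.5,0],[0,0,0]],
    [0,[0,0,0],[0,0,0]],
  ],
)

```text
time_s: 12.18
tool_pos: [0.6886, 0.0467, 0.1591]
tool_rot: [-179.7, 0.1, 166.4]
force: [-0.6, 1.0, -0.7]
grip_width: 0.0007
```

Run:
```python
from h import *
c=cam('scene'); 
a=cv2.resize(c['image'][190:290,170:300],(520,400),interpolation=cv2.INTER_CUBIC)
b=cam('top'); b2=cv2.resize(b['image'],(280,210)); p=np.zeros((400,280,3),np.uint8); p[:210]=b2
cv2.imwrite('pics/s7.png',np.hstack([a,p])); print(env.get_obs()['force'])
```

```text
[ 0.17647533 -0.94362198 -0.2775823 ]
```

View pics/s7.png

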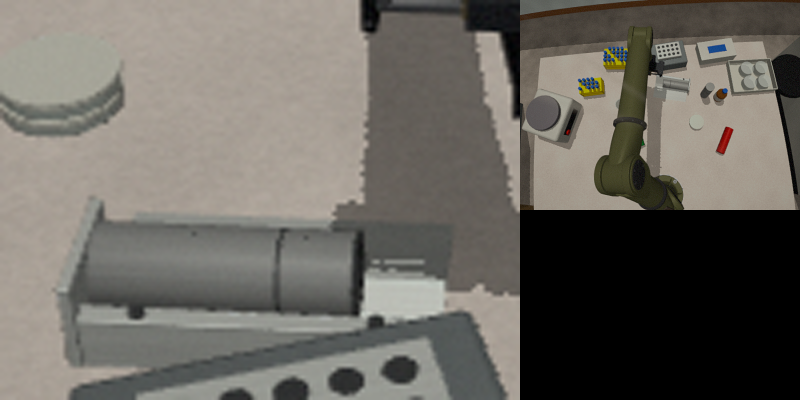

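The last picture shows the canister in the V against the stop plate, left end at (88,265) and right end at (358,270). The arm is clear and the bystanders in view are in place. Handing in.

```bash
python3 -c "
from cell import env
print(env.sign_off())"
```

```text
the job is handed in; nothing more can be done
None
```

The canister is in the V with its end against the stop plate, and the job is handed in; no verdict was reported. I pushed it from behind with the sides of the two open fingers, so it went along the bench, up the ramp and over the lip. I then shut the fingers and pushed its free end along the V, about 36 mm.

**Last checks:**
- **Against the stop:** under the final push the TCP stood still while the force rose to 9 N. The last scene picture shows the canister's end at the plate.
- **Robot clear:** I backed the arm off, and the force on it is back to about zero. The clock stood at about 12 s of the 48 s allowed.
- **Bystanders:** the ones visible in the last pictures look unmoved. I judged this by eye and did not measure them again; the beaker was partly hidden by the arm.

**Not confirmed or not matching:**
- **Rolling:** I did not measure how far the canister turned. The only sign is that marks on its surface shifted between pictures.
- **Finger thickness:** the push ended about 5 mm further along than I expected, so the shut fingers are thinner than I had assumed.

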